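Index the rotary fixture and mesh a toy drive gear in its sprung hub

ROBOT

A 6-joint arm with a two-finger parallel gripper is mounted at the origin on the work surface. World frame = base frame: x ahead of the robot, y to its left, z up, the work surface at z = 0. Lengths are in m, angles in rad, forces in N, time in s.
With the tool pointing down it reaches from about 0.25 to 0.775 m from the base axis. Payload 4 kg.
Tool frame: the origin (TCP) lies at the very end of the fingers, on their centre line; the grasp point (between the pads) lies 19 mm behind it; z points along the fingers, y is the line along which they close (so a half turn about z gives the same grasp; the last joint's range is limited). The gripper opens to 94 mm and grips with 3 to 60 N. Pads are 16 mm wide; open, the fingers measure 119 mm over their backs; the gripper's body (75 mm by 177 mm) begins 78 mm behind the grasp point.
Start: joints at [1.07, 0.087, 1.371, -0, 1.684, -0.103], TCP at [0.213, 0.507, 0.206] pointing down, gripper open.
Joint ranges: [-3.1, 3.1], [-0.76, 2.03], [0.27, 2.55], [-1.08, 4.22], [0.17, 2.65], [-2.57, 2.57]. Speed limits (rad/s): [2.79, 2.79, 3.14, 3.14, 3.14, 3.14].

INTERFACE

Orientations are given as a unit quaternion [w, x, y, z].
In Python, from cell import env, viewer, workorder gives the robot as it stands.
- The arm moves only by the shell command python3 -m handwheel 'ROWS' [FORCE]. ROWS is JSON, one flat list of numbers, 5 for each row, row after row: the shift along the tool's x, y, z scaled (see below), then the turn about the tool's z scaled (see below), then the gripper command: -1 is fully open, 1 is shut, values between are in proportion. A call has exactly 8 rows; each row shifts and turns the commanded pose from where the row before left it, along the tool's axes as they then stand; what a row does not reach is not made up. The controller multiplies each number of a shift by 0.25 m and each number of a turn by 0.12 rad. A row lasts 1/10 s, in which the tool goes at most 50 mm and 8.59 degrees, less where a joint would pass 70% of its speed; a pose out of reach is approached as far as the arm can. A call with a number of a shift or a turn outside -1 to 1 is refused whole. A call with a gripper value outside its range is refused whole. The fingers move at their own pace and stop on an object; FORCE is the grip in N (left out, the last holds). Time passes only in rows, so rows that do not move let the fingers close, or fill a call up. It gives the time, the measured TCP pose, the force, the opening and the grip force at its end, in the units of the state.
- env.observe(): the state, without advancing time (a new reading comes with each control period).
- viewer.read_camera(name): name is "side" or "top"; returns a dict with "pixels" (400x640x3 uint8, blue, green, red), "K" (3x3 intrinsics, pixels), "world_from_camera" (4x4, takes a point from camera to world coordinates). Camera axes: x right, y down, z forward; pixel columns grow to the right and rows downward; lengths in m; the calibration is good to about 2 mm. A picture is of the moment at which its call begins. There is no depth.
- workorder.finish_job(): hands the job in; it is judged then, once.
The state is a dict: "time": time; "joint_pos": joint angles; "qd": joint speeds; "joint_efforts": joint torques, N m; "position": TCP position; "eef_rot": TCP orientation; "contact_force": force on the tool from outside, world axes, zero at the start; "moment": the same for the moment, N m; "gripper_width": finger opening in m; "gripper_force": force on a finger pad.
Only numpy, scipy, OpenCV 4.12 (cv2) and the standard library are available. Lean on these libraries where they do the work, as an engineer would, in place of code of your own. Each camera call takes 0.05 s, during which the arm holds its last target. There are 200 camera calls.

TASK

First turn the rotary fixture's dial counter-clockwise (seen from above) by one click, so that its only open, cross-slotted hub stops at the pointer. Then take the small gear with the square shank out of its stand, set its stem into that hub, turn it until the splines mesh, slide it fully home, and press on until the hub is at least half way down its spring. Finish while still holding the gear pressed down like that; leave the large gear, the cork block and the drum rims where they are.

Things in the scene. Friction and masses are not known exactly. Their poses are not given: they have to be found in the camera images.
- dial_base: Fixed base of the rotary fixture; origin on the table under the dial's vertical axis. Its -x side (facing the robot) is the working position: a brass pointer, 49 mm high, stands 134 mm from the axis just outside the dial, over an anvil. The dial is a steel disc 220 mm across, top face 38 mm above the table, with four nests 75 mm from its axis: three under domed tin caps (48 mm across, 29 mm high), one open.
- dial (a joint): Angle of the dial, counter-clockwise from above positive, 0 at the start. Clicks (detents) lie at 0, 1.571, 3.142; from halfway it is drawn on to the next click, and it stays there when let go (within 0.05). Peak torque about 0.2 N m, i.e. 2 to 3 N at a peg.
- peg (a point): Centre of the top of one of the dial's four equal upright round steel pegs (13 mm thick, 57 mm tall, top 95 mm above the table, 92 mm from the dial's axis, 90 degrees apart, midway between the nests). At the start this peg stands towards the robot and to its left; it moves with the dial.
- hub: Open hub in the dial's nest on the +y side at the start. Four brass blocks 12 mm square (32 x 32 mm over all) leave a cross of two slots 8 mm wide, 34 mm deep, open-ended. Origin: centre of the cross at the blocks' tops, 85 mm above the table; x, y along the slots, z up. The slots' yaw varies; the hub is stiff to turn (0.25 N m) and rides down on its spring.
- spring (a joint): How far the hub is pushed down, m: 0 free, 0.010 at its stop. A press of about 3 N starts it, plus 0.7 N per mm. It springs back up.
- gear: Small gear: brass toothed disc 58 mm across, 8 mm thick, a square steel shank above (18 mm over flats, 47 mm high), splined stem below; about 0.12 kg. Origin: centre of the disc's underside; x, y square to the flats; z up. Starts upright in a wooden tube stand (51 mm across, foot 68 mm, 45 mm high), disc on its rim. Fully home, the disc lies on the tops of the hub's blocks.
- gear_tip (a point): Lower end of the small gear's stem, 30 mm below its origin: a round pilot pin 9.6 mm thick, coned at the tip. Above it, next to the disc, four splines form a cross (30 mm across, 6 mm thick, 16 mm long), lined up with the shank's flats. It fits the hub in any of four quarter turns.
- big_gear: The large gear, not to be used: disc 78 mm across, round shank 18 mm thick, standing in an equal stand. Origin as for the small gear.
- cork_block: Cork sanding block, 60 x 110 x 35 mm, loose on the table; origin under its centre.
- rim_a: Tin drum rim, ring 64 mm across and 22 mm high, loose on the table; origin under its centre.
- rim_b: Tin drum rim, ring 96 mm across and 22 mm high, likewise.
- rim_c: Tin drum rim, ring 84 mm across and 22 mm high, likewise.
Not all that is in view belongs to the job. What is shaped like the gear but orange is not meant.

How it is judged:
On the way, in this order (a step that is already met when the one before it is completed fails the run):
1. the dial stands one click further, the open hub at the pointer (value of joint dial between 1.42 and 1.72 rad), for 0.3 s.
2. the small gear is meshed and fully home in the hub (all of step 1 and z of gear in the frame of hub between -0.003 and 0.0025 m and horizontal distance between gear and hub below 0.003 m and angle between the z axis of gear and the z axis of hub, either way round below 0.07 rad), for 0.2 s.
At the end, for the whole second after the job is handed in: Dial at the next click (1.571 within 0.15 rad); small gear fully home in the hub (disc within 2.5 mm of the blocks' tops, 3 mm off axis, 0.07 rad out of line); fingers hold it still, hub pressed more than 4 mm down its spring (gear on hub over 3 N) (all of step 2 and value of joint spring above 0.004 m and contact force between gear and hub above 3 N and contact force between the fingers and gear above 2 N and linear speed of gear below 0.02 m/s); the arm keeps its last pose, push and grip.
It fails at once if the dial is turned on past the wanted click (value of joint dial above 2.2 rad).
It fails at once if the large gear is displaced by more than 30 mm (distance of big_gear from where it was at the start of the episode above 0.03 m).
It fails at once if the cork block or a drum rim is displaced by more than 30 mm (distance of any of cork_block, rim_a, rim_b, rim_c from where it was at the start of the episode above 0.03 m).
It also fails if it takes over 58 s, if anything falls off the work surface, if the arm or the gripper's body presses on something with over 40 N, if the wrist force passes 120 N, or if a joint passes its speed limit or range.

## Working session

There is one attempt and no reset: what is moved stays moved. The work goes in short steps, Python scripts to look and compute and a shell command to move; the robot and the scene stay as the last step left them, time stands still between calls to the robot, and variables do not carry over. Pictures are saved under pics/ and viewed, at most 10 in all, crops included, and the job is handed in when it is done.

```bash
ls; mkdir -p pics; cat > h.py <<'E'
import numpy as np, cv2
from cell import env, viewer, workorder
def snap(n,f):
    r=viewer.read_camera(n); im=np.array(r["pixels"]); cv2.imwrite(f,im); np.savez(f[:-3]+'npz',K=r["K"],T=r["world_from_camera"]); return im
def load(f):
    d=np.load(f[:-3]+'npz'); return d['K'],d['T']
def ray(f,u,v,z):
    K,T=load(f); d=T[:3,:3]@np.linalg.inv(K)@[u,v,1]; o=T[:3,3]; return o+d*(z-o[2])/d[2]
def proj(f,p):
    K,T=load(f); q=K@(T[:3,:3].T@(np.array(p)-T[:3,3])); return q[:2]/q[2]
E
python3 - <<'E'
from h import *
print(env.observe())
for n in("top","side"):
    snap(n,f"pics/{n}0.png"); print(load(f"pics/{n}0.png"))
E
```

```text
pics
{'time': 0.0, 'joint_pos': array([ 1.06989740e+00,  8.79384011e-02,  1.37223235e+00,  1.38281383e-05,
        1.68359728e+00, -1.03099819e-01]), 'qd': array([-0.00101809, -0.00054767,  0.00024487, -0.00067897,  0.00036847,
       -0.00089529]), 'joint_efforts': array([ 9.70093861e-04, -3.40186965e+01, -3.02430511e+01,  7.19249994e-02,
        3.27956211e-02, -1.54893560e-04]), 'position': array([0.21280185, 0.50657439, 0.20432437]), 'eef_rot': array([-3.30070703e-04,  1.97589826e-01,  9.80284182e-01, -1.03641962e-03]), 'contact_force': array([0.78753006, 0.03971758, 1.00905388]), 'moment': array([-0.01043029,  0.01690791, -0.00318251]), 'gripper_force': 0.0, 'gripper_width': 0.09426228114837859}
(array([[373.59360427,   0.        , 318.83502865],
       [  0.        , 373.59360427, 195.25786631],
       [  0.        ,   0.        ,   1.        ]]), array([[ 0.0280732 , -0.99373485,  0.10818014,  0.46641297],
       [-0.99932885, -0.03044827, -0.02036553, -0.02789178],
       [ 0.02353184, -0.10753581, -0.99392268,  1.04751439],
       [ 0.        ,  0.        ,  0.        ,  1.        ]]))
(array([[381.14604989,   0.        , 318.87674757],
       [  0.        , 381.14604989, 201.43906913],
       [  0.        ,   0.        ,   1.        ]]), array([[ 0.66776263, -0.4692009 ,  0.57787852,  0.05638823],
       [-0.74429886, -0.40981618,  0.52732335, -0.52546714],
       [-0.01059663, -0.78224115, -0.62288562,  0.66341189],
       [ 0.        ,  0.        ,  0.        ,  1.        ]]))
```

View pics/top0.png

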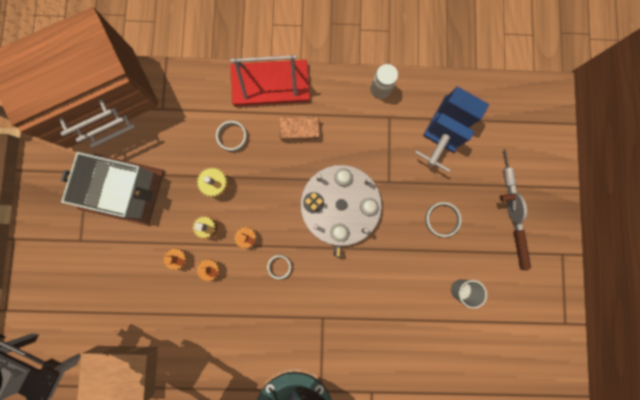

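View pics/side0.png

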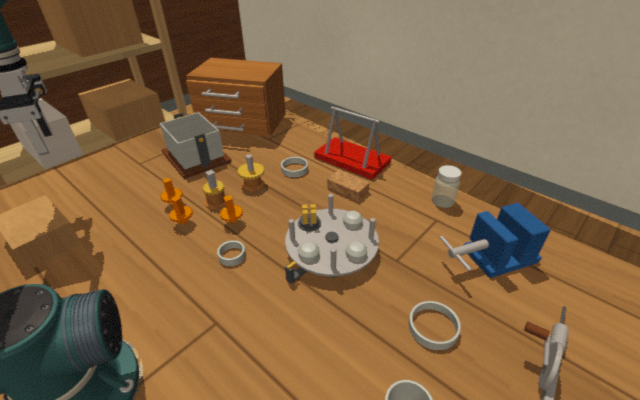

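```bash
python3 - <<'E'
from h import *
t=cv2.imread('pics/top0.png'); s=cv2.imread('pics/side0.png')
def c(im,x,y,w,h,k): return cv2.resize(im[y:y+h,x:x+w],None,fx=k,fy=k,interpolation=cv2.INTER_CUBIC)
o=np.zeros((600,800,3),np.uint8)
a=c(t,295,155,100,110,4); o[:440,:400]=a          # dial
b=c(t,185,165,80,75,5)[:300]; o[:300,400:800]=b[:300]
d=c(s,190,140,100,75,4); o[300:600,400:800]=d
cv2.imwrite('pics/crop0.png',o)
f='pics/top0.png'
print('dial',ray(f,341,205,.038),'hub',ray(f,314,202,.085),'peg?',ray(f,319,227,.095))
E
```

```text
dial [ 0.55154127 -0.10948699  0.038     ] hub [ 0.55325963 -0.03560389  0.085     ] peg? [ 0.48897641 -0.050107    0.095     ]
```

View pics/crop0.png

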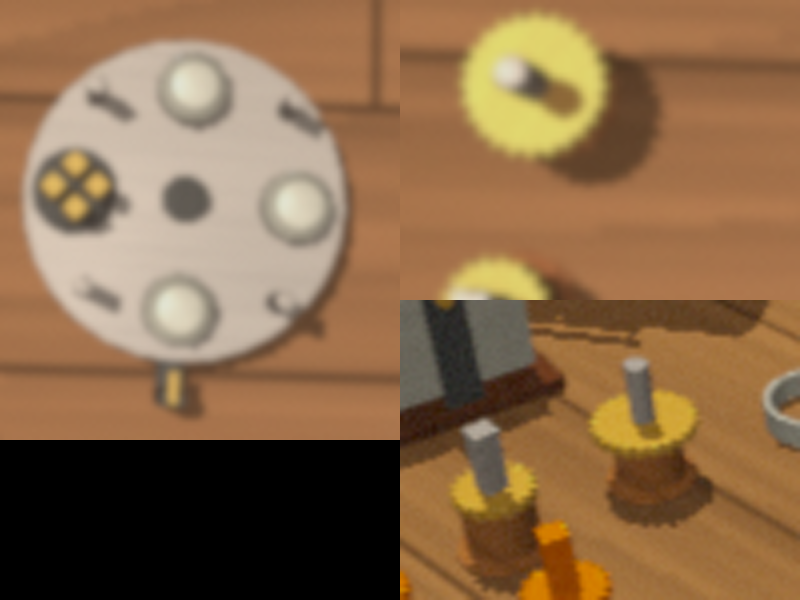

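```bash
python3 - <<'E'
from h import *
t=cv2.imread('pics/top0.png'); f='pics/top0.png'
hsv=cv2.cvtColor(t,cv2.COLOR_BGR2HSV)
# dial disc: low-saturation blob
m=((hsv[...,1]<70)&(hsv[...,2]>110)).astype(np.uint8); m[:155]=0;m[260:]=0;m[:,:290]=0;m[:,395:]=0
c=max(cv2.findContours(m,cv2.RETR_EXTERNAL,cv2.CHAIN_APPROX_NONE)[0],key=cv2.contourArea)
e=cv2.fitEllipse(cv2.convexHull(c)); print('dial',e,ray(f,*e[0],.038))
# small/large gear yellow
y=((hsv[...,0]>24)&(hsv[...,0]<36)&(hsv[...,1]>90)&(hsv[...,2]>120)).astype(np.uint8)
for n,(x0,x1,y0,y1) in dict(small=(185,225,210,245),big=(190,235,160,205)).items():
    k=np.zeros_like(y);k[y0:y1,x0:x1]=y[y0:y1,x0:x1]
    p=cv2.findNonZero(k); e=cv2.fitEllipse(cv2.convexHull(p)); print(n,len(p),e,ray(f,*e[0],.053))
# hub blocks: orange-yellow
k=((hsv[...,1]>110)&(hsv[...,2]>140)&(hsv[...,0]<32)).astype(np.uint8);kk=np.zeros_like(k);kk[190:214,303:325]=k[190:214,303:325]
n,l,st,ce=cv2.connectedComponentsWithStats(kk,connectivity=4)
for i in range(1,n): print('blk',st[i,4],ce[i],ray(f,*ce[i],.085))
s=cv2.imread('pics/side0.png')
def c(im,x,y,w,h,kx): return cv2.resize(im[y:y+h,x:x+w],None,fx=kx,fy=kx,interpolation=cv2.INTER_CUBIC)
cv2.imwrite('pics/crop1.png',np.hstack([c(t,185,210,40,40,10),c(s,195,165,40,40,10)]))
E
```

```text
dial ((340.6956787109375, 205.2981414794922), (79.83164978027344, 80.776123046875), 143.32017517089844) [ 0.55070485 -0.10867748  0.038     ]
small 68 ((204.1151580810547, 226.33946228027344), (15.90299129486084, 17.90526580810547), 17.66697883605957) [0.48303716 0.2516945  0.053     ]
big 423 ((211.2305145263672, 181.6378936767578), (25.763364791870117, 27.12799835205078), 89.55902862548828) [0.6024257  0.24007453 0.053     ]
blk 27 [313.25925926 195.59259259] [ 0.56986005 -0.03319441  0.085     ]
blk 29 [307.79310345 200.68965517] [ 0.55617542 -0.01945883  0.085     ]
blk 31 [318.74193548 200.64516129] [ 0.55714868 -0.04776667  0.085     ]
blk 30 [313.36666667 206.36666667] [ 0.54189273 -0.03430253  0.085     ]
```

View pics/crop1.png

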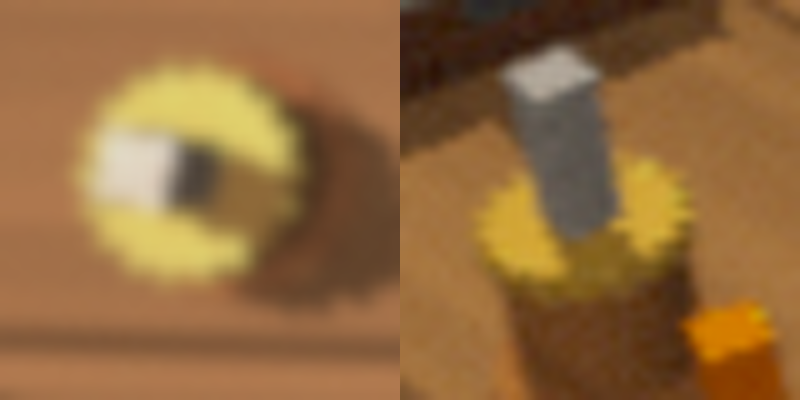

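```bash
python3 - <<'E'
from h import *
f='pics/top0.png';s='pics/side0.png'
print('gear disc',ray(f,203.55,226.65,.053),'shank top',ray(f,198.25,226.25,.1))
P=[ray(s,195+(x-400)/10-.45,165+y/10-.45,.1) for x,y in((505,72),(560,45),(598,75),(545,102))]
print('side corners',np.round(P,4),np.mean(P,0))
P=np.array(P)[:,:2]
for i in range(4):
    d=P[(i+1)%4]-P[i]; print(np.hypot(*d),np.degrees(np.arctan2(d[1],d[0])))
T=[ray(f,185+x/10-.45,210+y/10-.45,.1) for x,y in((103,128),(182,137))];d=T[1]-T[0];print('top edge',np.degrees(np.arctan2(d[1],d[0])))
c=np.array([.5507,-.1087])
print('pointer',ray(f,295+172/4-.4,155+385/4-.4,.049))
for b in(-1,-4):
  for a in(45,135,225,315):
    r=np.radians(a+b); print(b,a,proj(f,[*(c+.092*np.array([np.cos(r),np.sin(r)])),.095]))
E
```

```text
gear disc [0.48218012 0.25312324 0.053     ] shank top [0.48205598 0.25310945 0.1       ]
side corners [[0.4748 0.2625 0.1   ]
 [0.4921 0.2622 0.1   ]
 [0.4902 0.2427 0.1   ]
 [0.4735 0.2428 0.1   ]] [0.48265253 0.25255145 0.1       ]
0.01727114300522932 -1.0166679711237037
0.019623173440724853 -95.53065221642689
0.016713975939491386 179.68351283074622
0.019791128255725394 86.12772634927595
top edge -94.85239460707257
pointer [ 0.42851985 -0.10222133  0.049     ]
-1 45 [318.33009135 177.19392488]
-1 135 [315.99215737 227.77672658]
-1 225 [367.01019049 230.13543483]
-1 315 [368.596428   179.64404496]
-4 45 [319.74135398 175.99031602]
-4 135 [314.7529156  226.33843505]
-4 225 [365.60200354 231.37855938]
-4 315 [369.83259824 181.04281926]
```

```bash
cat >> h.py <<'E'
from scipy.spatial.transform import Rotation as Ro
def pose(o=None):
    o=o or env.observe(); w,x,y,z=o["eef_rot"]; R=Ro.from_quat([x,y,z,w]).as_matrix()
    return np.array(o["position"]),R,np.degrees(np.arctan2(R[1,0],R[0,0]))
def delta(p,yaw=None):
    "total scaled shift (current tool axes) and turn needed to reach p,yaw"
    q,R,y=pose(); s=R.T@(np.array(p)-q)/.25
    t=0 if yaw is None else -np.radians((yaw-y+180)%360-180)/.12
    print('at',q.round(4),'yaw',round(y,2),'need',s.round(3),'turn',round(t,2))
E
python3 -m handwheel '[0,0,0,1,1, 0,0,0,1,1, 0,0,0,1,1, 0,0,0,1,1, 0,0,0,1,1, 0,0,0,1,1, 0,0,0,1,1, 0,0,0,1,1]' 20
python3 -m handwheel '[0,0,0,1,1, 0,0,0,1,1, 0,0,0,1,1, 0,0,0,1,1, 0,0,0,1,1, 0,0,0,1,1, 0,0,0,1,1, 0,0,0,1,1]'
python3 -c "
from h import *
delta([.5082,-.0215,.15],26); print(env.observe()['joint_pos'])"
```

```text
time: 0.9
position: [0.2129, 0.5068, 0.2048]
eef_rot: [0.0, 0.63, 0.777, -0.001]
contact_force: [-0.2, 0.2, -0.7]
gripper_width: 0.0331
gripper_force: 0.0
time: 1.7
position: [0.2129, 0.5068, 0.2048]
eef_rot: [0.0, 0.917, 0.398, -0.0]
contact_force: [-0.8, -1.2, -0.0]
gripper_width: 0.0003
gripper_force: 0.0
at [0.2129 0.5068 0.2048] yaw 46.91 need [-0.736  2.306  0.221] turn 3.04
[1.06988750e+00 8.76302037e-02 1.37160903e+00 1.01237716e-05
 1.68359523e+00 1.82189108e+00]
```

```bash

python3 -m handwheel '[-0.046,0.144,0.014,0,1, -0.046,0.144,0.014,0,1, -0.046,0.144,0.014,0,1, -0.046,0.144,0.014,0,1, -0.046,0.144,0.014,0,1, -0.046,0.144,0.014,0,1, -0.046,0.144,0.014,0,1, -0.046,0.144,0.014,0,1]'
python3 -m handwheel '[-0.046,0.144,0.014,0,1, -0.046,0.144,0.014,0,1, -0.046,0.144,0.014,0,1, -0.046,0.144,0.014,0,1, -0.046,0.144,0.014,0,1, -0.046,0.144,0.014,0,1, -0.046,0.144,0.014,0,1, -0.046,0.144,0.014,0,1]' >/dev/null
python3 -m handwheel '[0,0,0,1,1, 0,0,0,1,1, 0,0,0,1,1, 0,0,0,0,1, 0,0,0,0,1, 0,0,0,0,1, 0,0,0,0,1, 0,0,0,0,1]'
python3 -c "
from h import *
delta([.5082,-.0215,.072],26)
snap('top','pics/top1.png');t=cv2.imread('pics/top1.png');s=snap('side','pics/side1.png')
def c(im,x,y,w,h,k): return cv2.resize(im[y:y+h,x:x+w],None,fx=k,fy=k,interpolation=cv2.INTER_CUBIC)
cv2.imwrite('pics/crop2.png',np.hstack([c(t,290,150,110,120,3),c(s,275,185,120,120,3)]))"
```

```text
time: 2.5
position: [0.3621, 0.2424, 0.1769]
eef_rot: [-0.0, 0.916, 0.4, -0.0]
contact_force: [0.8, 0.5, 0.4]
gripper_width: 0.0007
gripper_force: 0.0
time: 4.1
position: [0.5107, -0.0192, 0.1495]
eef_rot: [-0.0, 0.973, 0.23, 0.0]
contact_force: [-0.4, -0.0, -0.4]
gripper_width: 0.0006
gripper_force: 0.0
at [ 0.5107 -0.0192  0.1495] yaw 26.62 need [-0.013  0.004  0.31 ] turn 0.09
```

View pics/crop2.png

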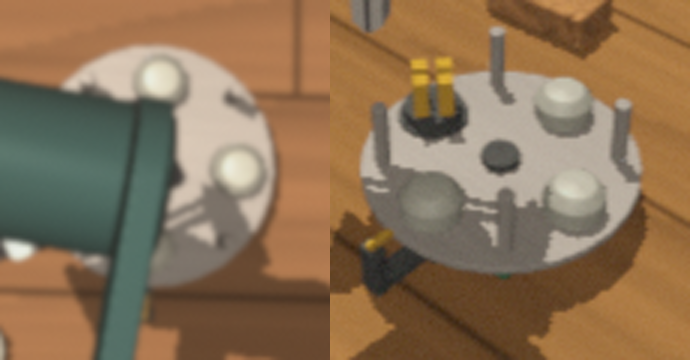

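```bash
python3 -c "
from h import *
f='pics/side1.png'
for n,x,y,z in(('peg',380,105,.095),('peg2',497,32,.095),('peg3',622,104,.095),('peg4',506,193,.095),('hub',432,72,.085)): print(n,ray(f,275+(x-330)/3-.3,185+y/3-.3,z))
print('fingertip px',proj(f,pose()[0]), 'final', proj(f,[.5082,-.0215,.072]))"
```

```text
peg [ 0.49347143 -0.04166932  0.095     ]
peg2 [ 0.61990614 -0.0494982   0.095     ]
peg3 [ 0.61429583 -0.17792971  0.095     ]
peg4 [ 0.48581039 -0.17237925  0.095     ]
hub [ 0.55641432 -0.03607584  0.085     ]
fingertip px [288.36800575 193.07339441] final [290.29501687 220.21577536]
```

```bash

python3 -m handwheel '[-0.01,0,0,0,1, 0,0,0.06,0,1, 0,0,0.06,0,1, 0,0,0.06,0,1, 0,0,0.06,0,1, 0,0,0.05,0,1, 0,0,0.02,0,1, 0,0,0,0,1]'
python3 -c "
from h import *
delta([.508,-.02,.072],26)"
```

```text
time: 5.0
position: [0.5079, -0.0204, 0.0712]
eef_rot: [-0.0, 0.973, 0.23, -0.001]
contact_force: [0.8, 1.0, -0.1]
gripper_width: 0.0005
gripper_force: 0.0
at [ 0.5079 -0.0204  0.0712] yaw 26.57 need [ 0.001 -0.001 -0.003] turn 0.08
```

```bash

python3 -m handwheel '[-0.0278,0.001,0,-0.58,1, -0.0278,0.001,0,-0.58,1, -0.0278,0.001,0,-0.58,1, -0.0278,0.001,0,-0.58,1, -0.0278,0.001,0,-0.58,1, -0.0278,0.001,0,-0.58,1, -0.0278,0.001,0,-0.58,1, -0.0278,0.001,0,-0.58,1]'
python3 -m handwheel '[-0.0278,0.001,0,-0.58,1, -0.0278,0.001,0,-0.58,1, -0.0278,0.001,0,-0.58,1, -0.0278,0.001,0,-0.58,1, -0.0278,0.001,0,-0.58,1, -0.0278,0.001,0,-0.58,1, -0.0278,0.001,0,-0.58,1, -0.0278,0.001,0,-0.58,1]'
python3 -c "
from h import *
q,R,y=pose();v=q[:2]-[.552,-.1095];print(q,y,np.hypot(*v),np.degrees(np.arctan2(v[1],v[0])))
snap('side','pics/side2.png'); s=cv2.imread('pics/side2.png')
cv2.imwrite('pics/crop3.png',cv2.resize(s[140:320,240:420],None,fx=3,fy=3,interpolation=cv2.INTER_CUBIC))"
```

```text
time: 5.8
position: [0.4689, -0.0569, 0.073]
eef_rot: [-0.0, 0.872, 0.49, 0.002]
contact_force: [1.9, 2.4, -0.7]
gripper_width: 0.0007
gripper_force: 1.3
time: 6.6
position: [0.454, -0.111, 0.0732]
eef_rot: [0.001, 0.704, 0.71, 0.001]
contact_force: [1.2, -0.3, 0.8]
gripper_width: -0.0
gripper_force: 0.0
[ 0.45401191 -0.11103657  0.07316815] 90.5465195955744 0.0980001355566352 -179.10160630873546
```

View pics/crop3.png

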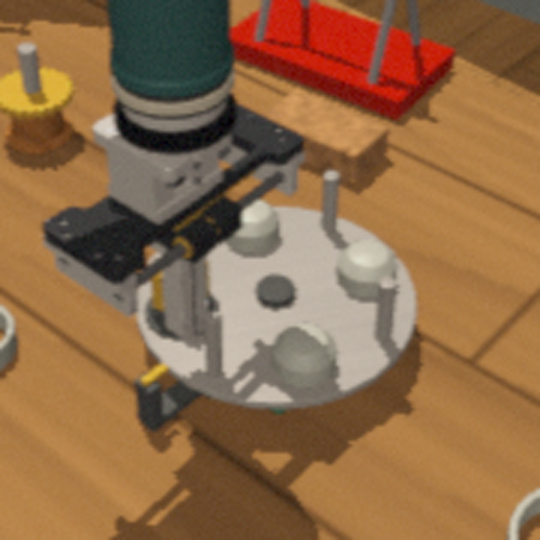

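```bash
python3 -c "
from h import *
f='pics/side2.png'
for x,y in((214,315),(330,177),(387,283)):
  p=ray(f,240+x/3-.3,140+y/3-.3,.095)[:2]-[.552,-.1095]; print(np.hypot(*p),np.degrees(np.arctan2(p[1],p[0])))"
```

```text
0.08961347911573836 -167.37220490391195
0.09004248644622291 10.433657974368856
0.09297789542703086 -78.57219248152008
```

```bash

python3 -m handwheel '[-0.0208,0.001,0,-0.44,1, -0.0208,0.001,0,-0.44,1, -0.0208,0.001,0,-0.44,1, -0.0208,0.001,0,-0.44,1, -0.0208,0.001,0,-0.44,1, -0.0208,0.001,0,-0.44,1, -0.0208,0.001,0,-0.44,1, -0.0208,0.001,0,-0.44,1]'
python3 -m handwheel '[0,0,0,0,1, 0,0,0,0,1, 0,0,0,0,1, 0,0,0,0,1, 0,0,0,0,1, 0.02,0,0,0,1, 0.03,0,0,0,1, 0,0,0,0,1]'
python3 -c "
from h import *
q,R,y=pose();v=q[:2]-[.552,-.1095];print(q,y,np.hypot(*v),np.degrees(np.arctan2(v[1],v[0])))
snap('side','pics/side3.png'); s=cv2.imread('pics/side3.png')
cv2.imwrite('pics/crop4.png',cv2.resize(s[190:310,260:400],None,fx=4,fy=4,interpolation=cv2.INTER_CUBIC))"
```

```text
time: 7.45
position: [0.4638, -0.151, 0.0729]
eef_rot: [0.001, 0.54, 0.842, 0.0]
contact_force: [-0.5, -0.0, 0.7]
gripper_width: 0.0005
gripper_force: 0.0
time: 8.25
position: [0.4574, -0.1383, 0.0718]
eef_rot: [-0.0, 0.54, 0.842, 0.0]
contact_force: [-0.3, -0.1, -0.5]
gripper_width: 0.0002
gripper_force: 0.0
[ 0.4573779  -0.13830395  0.07183936] 114.62385189659891 0.0989090999413266 -163.06920685644428
```

View pics/crop4.png

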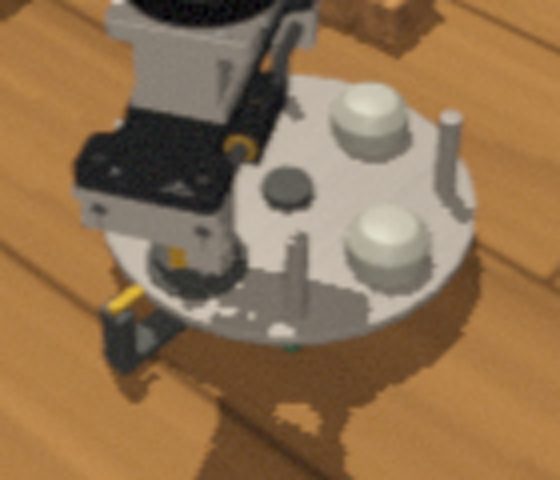

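```bash

python3 -m handwheel '[0,0,-0.08,0,1, 0,0,-0.08,0,1, 0,0,-0.08,0,1, 0,0,-0.08,0,1, 0,0,-0.08,0.9,1, 0,0,-0.06,1,1, 0,0,0,1,1, 0,0,0,1,0]'
python3 -m handwheel '[0,0,0,0.1,0, 0,0,0,0,0, 0,0,0,0,0, 0,0,0,0,0, 0,0,0,0,0, 0,0,0,0,0, 0,0,0,0,0, 0,0,0,0,0]' 
python3 -c "
from h import *
delta([.4822,.253,.15],87)"
```

```text
time: 9.1
position: [0.4584, -0.1395, 0.1879]
eef_rot: [0.001, 0.722, 0.691, 0.0]
contact_force: [-0.3, -0.5, -0.5]
gripper_width: 0.0049
gripper_force: 0.0
time: 9.9
position: [0.4579, -0.1393, 0.187]
eef_rot: [-0.0, 0.725, 0.689, 0.0]
contact_force: [-0.1, 0.4, 0.0]
gripper_width: 0.0469
gripper_force: 0.0
at [ 0.4579 -0.1393  0.187 ] yaw 87.09 need [1.572 0.017 0.148] turn 0.01
```

```bash

python3 -m handwheel '[0.131,0.0014,0,0,0, 0.131,0.0014,0,0,0, 0.131,0.0014,0,0,0, 0.131,0.0014,0,0,0, 0.131,0.0014,0,0,0, 0.131,0.0014,0,0,0, 0.131,0.0014,0,0,0, 0.131,0.0014,0,0,0]' >/dev/null
python3 -m handwheel '[0.131,0.0014,0.03,0,0, 0.131,0.0014,0.03,0,0, 0.131,0.0014,0.03,0,0, 0.131,0.0014,0.03,0,0, 0,0,0.03,0,0, 0,0,0,0,0, 0,0,0,0,0, 0,0,0,0,0]' 
python3 -c "
from h import *
delta([.4822,.253,.060],87)
f='pics/top4.png';t=snap('top',f);snap('side','pics/side4.png')
hsv=cv2.cvtColor(t,cv2.COLOR_BGR2HSV)
k=((hsv[...,1]>110)&(hsv[...,2]>140)&(hsv[...,0]<32)).astype(np.uint8);kk=np.zeros_like(k);u,v=proj(f,[.477,-.106,.085]).astype(int);print(u,v);kk[v-12:v+13,u-12:u+13]=k[v-12:v+13,u-12:u+13]
n,l,st,ce=cv2.connectedComponentsWithStats(kk,connectivity=4)
for i in range(1,n): print('blk',st[i,4],ce[i],ray(f,*ce[i],.085))
c=lambda im,x,y,w,h,k: cv2.resize(im[y:y+h,x:x+w],None,fx=k,fy=k,interpolation=cv2.INTER_CUBIC)
s=cv2.imread('pics/side4.png'); us,vs=proj('pics/side4.png',[.477,-.106,.085]).astype(int);print(us,vs)
g=proj('pics/side4.png',[.482,.253,.1]).astype(int);print(g)
cv2.imwrite('pics/crop5.png',np.hstack([c(t,u-16,v-16,32,32,8),c(s,us-20,vs-16,40,32,8),c(s,g[0]-20,g[1]-28,30,32,8)]))"
```

```text
time: 11.5
position: [0.4826, 0.252, 0.1502]
eef_rot: [0.0, 0.725, 0.688, 0.0]
contact_force: [-0.3, -0.5, -0.0]
gripper_width: 0.047
gripper_force: 0.0
at [0.4826 0.252  0.1502] yaw 86.99 need [ 0.004 -0.002  0.361] turn -0.0
340 232
blk 28 [340.21428571 226.5       ] [ 0.49205705 -0.1048678   0.085     ]
blk 32 [335.21875 232.09375] [ 0.47737641 -0.09234051  0.085     ]
blk 30 [345.9 231.8] [ 0.47890513 -0.11979152  0.085     ]
blk 30 [340.63333333 237.36666667] [ 0.46431626 -0.10655253  0.085     ]
blk 1 [328. 244.] [ 0.44655636 -0.07456973  0.085     ]
307 239
[209 171]
```

View pics/crop5.png

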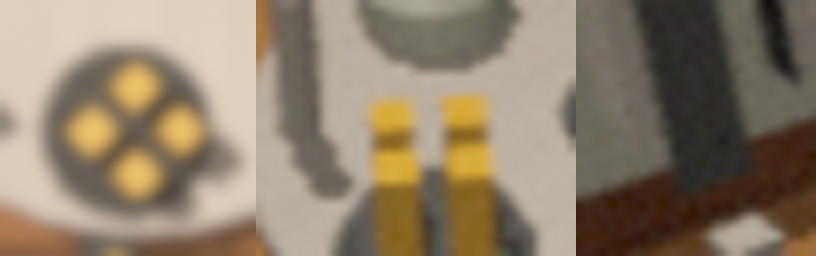

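```bash
python3 -c "
from h import *
print(ray('pics/side4.png',308.3,239.8,.085))"
python3 -m handwheel '[0.004,-0.002,0.06,0,0, 0,0,0.06,0,0, 0,0,0.06,0,0, 0,0,0.06,0,0, 0,0,0.06,0,0, 0,0,0.04,0,0, 0,0,0.021,0,0, 0,0,0,0,0]'
python3 -m handwheel '[0,0,0,0,1, 0,0,0,0,1, 0,0,0,0,1, 0,0,0,0,1, 0,0,0,0,1, 0,0,0,0,1, 0,0,0,0,1, 0,0,0,0,1]' 30
python3 -c "
from h import *
delta([.4822,.253,.060],87)"
```

```text
[ 0.47876118 -0.10754271  0.085     ]
time: 12.4
position: [0.4812, 0.2538, 0.0582]
eef_rot: [-0.0, 0.725, 0.689, -0.001]
contact_force: [0.5, 0.6, -0.8]
gripper_width: 0.0468
gripper_force: 0.0
time: 13.2
position: [0.482, 0.2542, 0.0598]
eef_rot: [0.0, 0.725, 0.689, 0.0]
contact_force: [-0.1, 0.5, 3.9]
gripper_width: 0.0181
gripper_force: 29.7
at [0.482  0.2542 0.0598] yaw 87.08 need [-0.005  0.001 -0.001] turn 0.01
```

```bash

python3 -m handwheel '[0,0,-0.04,0,1, 0,0,-0.08,0,1, 0,0,-0.08,0,1, 0,0,-0.08,0,1, 0,0,-0.08,0,1, 0,0,-0.08,0,1, 0,0,-0.08,0,1, 0,0,0,0,1]' 40
python3 -m handwheel '[-0.12,-0.001,0,0,1, -0.12,-0.001,0,0,1, -0.12,-0.001,0,0,1, -0.12,-0.001,0,0,1, -0.12,-0.001,0,0,1, -0.12,-0.001,0,0,1, -0.12,-0.001,0,0,1, -0.12,-0.001,0,0,1]' >/dev/null
python3 -m handwheel '[-0.12,-0.001,0,0,1, -0.12,-0.001,0,0,1, -0.12,-0.001,0,0,1, -0.12,-0.001,0,0,1, 0,0,0,0.9,1, 0,0,0,0.9,1, 0,0,0,0.9,1, 0,0,0,0.9,1]' >/dev/null
python3 -m handwheel '[0,0,0,1,1, 0,0,0,1,1, 0,0,0,0,1, 0,0,0,0,1, 0,0,0,0,1, 0,0,0,0,1, 0,0,0,0,1, 0,0,0,0,1]'
python3 -c "
from h import *
delta([.4784,-.1065,.142],48.3)
snap('top','pics/top5.png');snap('side','pics/side5.png')
t=cv2.imread('pics/top5.png');s=cv2.imread('pics/side5.png');p=pose()[0]
a=proj('pics/side5.png',p-[0,0,.045]);b=proj('pics/side5.png',[.4784,-.1065,.085]);print(a,b)
x,y=int(b[0])-50,int(b[1])-70
cv2.imwrite('pics/crop6.png',cv2.resize(s[y:y+100,x:x+100],None,fx=6,fy=6,interpolation=cv2.INTER_CUBIC)); print(x,y)"
```

```text
time: 14.0
position: [0.4832, 0.2544, 0.1925]
eef_rot: [0.001, 0.725, 0.689, 0.003]
contact_force: [-0.1, 0.5, -1.4]
gripper_width: 0.0185
gripper_force: 39.7
time: 16.4
position: [0.4604, -0.1054, 0.1893]
eef_rot: [0.0, 0.911, 0.411, 0.0]
contact_force: [0.1, -1.1, -1.1]
gripper_width: 0.0179
gripper_force: 39.7
at [ 0.4604 -0.1054  0.1893] yaw 48.59 need [0.044 0.057 0.189] turn 0.04
[300.57694539 223.16203804] [307.83444743 239.66502625]
257 169
```

View pics/crop6.png

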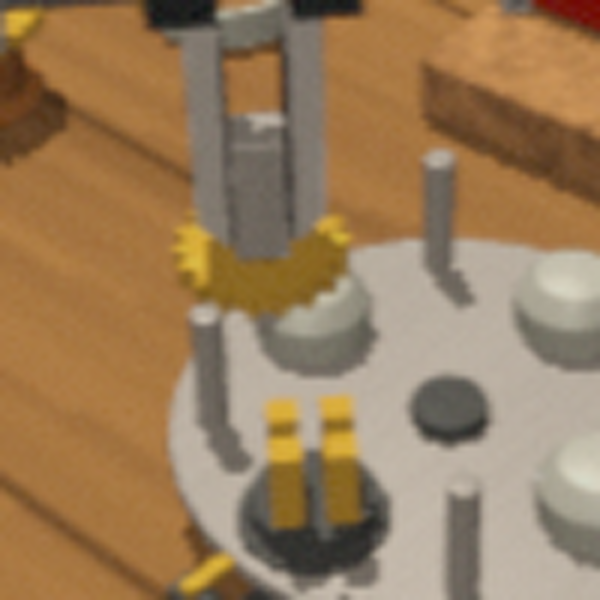

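```bash
python3 -c "
from h import *
p=pose()[0];F='pics/side5.png'
def P(d): return (proj(F,p+np.array(d))-[257,169]+.45)*6
print('tcp',P([0,0,0]),'shanktop',P([0,0,.0402]),'disc top',P([0,0,-.0068]),'disc bot',P([0,0,-.0148]),'tip',P([0,0,-.0448]))
a=np.linspace(0,6.28,60)
D=np.array([P([.029*np.cos(t),.029*np.sin(t),z]) for t in a for z in(-.0068,-.0148)]);print('disc ext',D.min(0),D.max(0))
T=np.array([P([.0048*np.cos(t),.0048*np.sin(t),-.040]) for t in a]);print('pin ext',T.min(0),T.max(0))
s=cv2.imread(F);h=cv2.cvtColor(s,cv2.COLOR_BGR2HSV)
k=((h[...,0]>18)&(h[...,0]<32)&(h[...,1]>150))[200:224,280:322]
q=np.argwhere(k);print('yellow px crop ext',((q.min(0)+[200,280]-[169,257])*6)[::-1],((q.max(0)+1+[200,280]-[169,257])*6)[::-1])
F='pics/top5.png';print(proj(F,p-[0,0,.0068]))
"
```

```text
tcp [258.60638146 225.25107017] shanktop [253.2805148  127.05973497] disc top [259.47232014 241.21611023] disc bot [260.47870636 259.77053786] tip [264.13786753 327.23334603]
disc ext [171.46203764 186.79709575] [347.76292541 317.73859851]
pin ext [249.39741591 307.30711629] [277.71076514 326.09874122]
yellow px crop ext [174 216] [354 312]
[343.54740905 239.25233003]
```

```bash

python3 -m handwheel '[0.022,0.028,0,0,1, 0.022,0.028,0,0,1, 0,0,0.05,0,1, 0,0,0.05,0,1, 0,0,0.05,0,1, 0,0,0.05,0,1, 0,0,0,0,1, 0,0,0,0,1]'
python3 -c "
from h import *
delta([.4785,-.1065,.1325],48.3)"
```

```text
time: 17.3
position: [0.4778, -0.1063, 0.1387]
eef_rot: [-0.0, 0.912, 0.411, -0.0]
contact_force: [0.4, 0.4, -0.5]
gripper_width: 0.018
gripper_force: 39.7
at [ 0.4778 -0.1063  0.1387] yaw 48.57 need [0.001 0.003 0.025] turn 0.04
```

```bash

python3 -m handwheel '[0.001,0.003,0.008,0,1, 0,0,0.008,0,1, 0,0,0.008,0,1, 0,0,0.008,0,1, 0,0,0.008,0,1, 0,0,0.008,0,1, 0,0,0.008,0,1, 0,0,0,0,1]'
python3 -c "
from h import *
delta([.4785,-.1065,.1158],48.3)"
```

```text
time: 18.1
position: [0.4786, -0.1066, 0.1248]
eef_rot: [-0.0, 0.911, 0.411, -0.0]
contact_force: [0.6, 0.4, -2.0]
gripper_width: 0.0178
gripper_force: 39.7
at [ 0.4786 -0.1066  0.1248] yaw 48.58 need [ 0.    -0.001  0.036] turn 0.04
```

```bash

python3 -m handwheel '[0,0,0.008,0,1, 0,0,0.008,0,1, 0,0,0.008,0,1, 0,0,0.008,0,1, 0,0,0.008,0,1, 0,0,0.008,0,1, 0,0,0.004,0,1, 0,0,0,0,1]'
python3 -c "
from h import *
print(env.observe()['moment']);delta([.4785,-.1065,.0998],48.3)"
```

```text
time: 18.9
position: [0.4787, -0.1067, 0.112]
eef_rot: [-0.0, 0.911, 0.411, -0.0]
contact_force: [0.1, -0.8, -1.4]
gripper_width: 0.0179
gripper_force: 39.7
[-0.05967675  0.18872518  0.00161961]
at [ 0.4787 -0.1067  0.112 ] yaw 48.57 need [-0.    -0.001  0.049] turn 0.04
```

```bash

python3 -m handwheel '[0,0,0.006,0,1, 0,0,0.006,0,1, 0,0,0.006,0,1, 0,0,0.006,0,1, 0,0,0,0,1, 0,0,0,0,1, 0,0,0,0,1, 0,0,0,0,1]'
python3 -c "
from h import *
print(env.observe()['moment']);delta([.4785,-.1065,.0998],48.3)"
```

```text
time: 19.7
position: [0.4789, -0.1068, 0.1063]
eef_rot: [0.0, 0.911, 0.411, 0.0]
contact_force: [0.4, -0.5, -1.7]
gripper_width: 0.0173
gripper_force: 39.7
[-0.03039683  0.08076422 -0.03007532]
at [ 0.4789 -0.1068  0.1063] yaw 48.58 need [-0.    -0.002  0.026] turn 0.04
```

```bash

python3 -m handwheel '[0,0,0.006,0,1, 0,0,0.006,0,1, 0,0,0.006,0,1, 0,0,0.006,0,1, 0,0,0.004,0,1, 0,0,0,0,1, 0,0,0,0,1, 0,0,0,0,1]'
python3 -c "
from h import *
print(env.observe()['moment']);delta([.4785,-.1065,.093],48.3)"
```

```text
time: 20.5
position: [0.4789, -0.1067, 0.0996]
eef_rot: [0.0, 0.911, 0.411, 0.0]
contact_force: [-2.1, 1.0, 2.3]
gripper_width: 0.0179
gripper_force: 39.7
[0.06277957 0.44642162 0.0678958 ]
at [ 0.4789 -0.1067  0.0996] yaw 48.58 need [-0.    -0.002  0.026] turn 0.04
```

```bash

python3 -m handwheel '[0,0,0.006,0,1, 0,0,0.006,0,1, 0,0,0.006,0,1, 0,0,0.006,0,1, 0,0,0.004,0,1, 0,0,0,0,1, 0,0,0,0,1, 0,0,0,0,1]'
python3 -c "
from h import *
print(env.observe()['moment']);delta([.4785,-.1065,.093],48.3)
snap('side','pics/side7.png');s=cv2.imread('pics/side7.png')
cv2.imwrite('pics/crop7.png',cv2.resize(s[190:280,260:360],None,fx=6,fy=6,interpolation=cv2.INTER_CUBIC))"
```

```text
time: 21.3
position: [0.479, -0.1068, 0.093]
eef_rot: [0.0, 0.911, 0.411, 0.0]
contact_force: [-2.1, 0.9, 6.7]
gripper_width: 0.0183
gripper_force: 39.7
[ 0.1657668   0.66101546 -0.01050079]
at [ 0.479  -0.1068  0.093 ] yaw 48.58 need [-0.    -0.002  0.   ] turn 0.04
```

View pics/crop7.png

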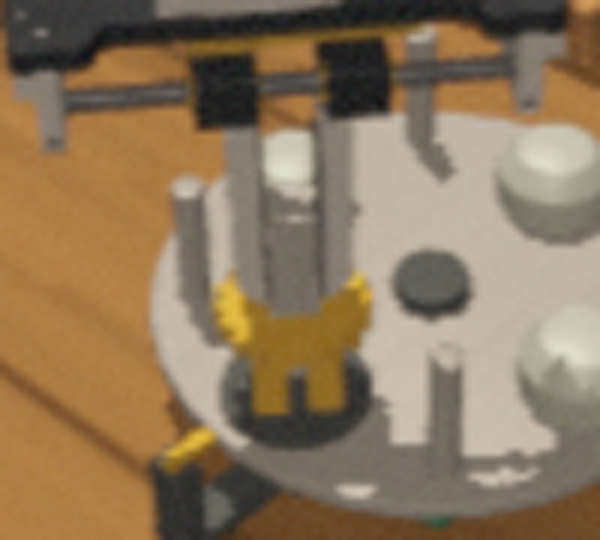

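```bash
python3 -c "
from h import *
print(workorder.finish_job())"
```

```text
the job is handed in; nothing more can be done
None
```

The dial is one click on, and the small gear is in the hub, meshed and fully home, still held with the hub about 7 mm down its spring (estimated from the wrist force, about 8 N). I handed the job in at about 21 s of the 58 s allowed; no verdict was returned.

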